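Clip the wax away in its bail-top box

TASK

Put the cream-coloured block of wax into the open blue clip-top box and let go of it, close the lid, then swing the wire bail by its red knob up over the lid until it snaps past the crest of the steel keeper and clamps the lid shut. Leave the wooden block where it lies.

Things in the scene. Friction and masses are not known exactly. Their poses are not given: they have to be found in the camera images.
- clip_box: Blue open-topped metal box, screwed to the bench (it cannot move), 108 (x) x 116 (y) x 56 mm high outside, inside 98 x 106 mm, inner floor 5 mm up. Origin: centre of its underside. Its x axis points from the bail at the front to the lid hinge at the back, y along the hinge, z up.
- lid (a joint): Angle of the blue lid (114 x 116 x 9 mm, 0.2 kg): 0 shut (its top then 67 mm above the bench), 1.57 upright, stop at 1.85 leaning back. It starts open and near upright stays where it is by friction; swung forward below about 1 rad it falls shut by itself, slowly.
- lid_edge (a point): Middle of the lid's free front edge, half-way through its thickness, 116 mm from the hinge line.
- bail (a joint): Swing of the wire bail: 0 would be level to the front, 1.57 straight up, stop at 1.86. It starts low in front and stays where left (friction, about 0.8 N at the knob). Over the shut lid its 6 mm cross wire meets the ramp at about 1.45, passes the crest at about 1.63 and drops into the seat (1.68 to 1.86), clamping the lid. About 4 N at the knob takes it over.
- knob (a point): Centre of the red knob, a barrel 26 mm long (along y) and 21 mm across, on a stem in the middle of the bail's cross wire, 94 mm from the pivot line. Held by its ends (fingers closing along the box's y axis) it turns between them, so it can be led round its arc with the gripper pointing down. It starts 33 to 67 mm above the bench and ends at about 115 mm.
- wax_center (a point): Centre of the loose cream-coloured wax block, 32 (x) x 60 (y) x 26 mm (z), 50 g, lying flat.
- wood_center (a point): Centre of the loose beech offcut, 55 (x) x 80 (y) x 32 mm, brown wood; to be left alone.
- lid_hinge (a point): Middle of the lid's hinge line, which runs along the box's y axis; at x = 58, z = 56 mm in the box frame. The lid's outer face lies 11 mm off this line (outward), its inner face 2 mm.
- crest (a point): Top of the crest of the steel keeper on the middle of the lid's outer face. The keeper is 36 mm wide along y (feet 44 mm) and, with the lid shut, its ramp climbs from x = -40, z = 78 mm to the crest at x = -16, z = 87 mm (box frame); behind the crest a step of 4 mm goes down to the seat (x = -16 to 8 mm). With the lid open it sticks out at the back.
- bail_pivot (a point): Middle of the bail's pivot line, along the box's y axis; at x = -20, z = 22 mm in the box frame. The arms run at y = +-66 mm, outside the lid; the cross wire is 64 mm from this line. The wire springs outward along its arms by up to 8 mm (1.8 N per mm; 4.5 mm at the crest).
Things that resemble listed ones, but are neither listed nor needed, are in the scene too. There is more than one size of the clip_box; the job needs the larger. Leave any green look-alike of the part that bears wax_center alone.

How it is judged:
By the outcome, as a careful person would: the job done as asked, in the order asked, and still so for the second after the job is handed in, with the robot touching nothing.
It also fails if it takes over 64 s, if anything falls off the work surface, if the arm or the gripper's body presses on something with over 40 N, if the wrist force passes 120 N, or if a joint passes its speed limit or range.

ROBOT

A 6-joint arm with a two-finger parallel gripper is mounted at the origin on a cart in front of the work surface, level with it; the furniture and walls round the work are solid. World frame = base frame: x ahead of the robot, y to its left, z up, the work surface at z = 0. Lengths are in m, angles in rad, forces in N, time in s.
With the tool pointing down it reaches from about 0.25 to 0.725 m from the base axis. Payload 4 kg.
Tool frame: the origin (TCP) lies midway between the tips of the shut fingers; the grasp point (between the pads) lies 19 mm behind it (bot.grip_point_offset is the distance from the TCP to the grasp point, in m); z points along the fingers, y is the line along which they close (so a half turn about z gives the same grasp; the last joint's range is limited). The gripper opens to 85 mm and grips with 20 to 120 N. Pads are 22 mm wide; open, the fingers measure 114 mm over their backs; the gripper's body (76 mm by 85 mm) begins 54 mm behind the grasp point. The pads swing forward as they close: fully open they stand 13 mm farther back than shut.
Start: joints at [-1.21, 0.241, 0.005, 1.335, 0, 1.571], TCP at [0.177, -0.468, 0.202] pointing down, gripper open.
Joint ranges: [-2.72, 2.72], [-1.05, 1.87], [-1.09, 1.28], [-1.99, 2.15], [-1.42, 1.44], [-3.14, 3.14]. Speed limits (rad/s): [2.79, 2.79, 3.14, 3.14, 3.14, 3.14].

INTERFACE

Orientations are given as a unit quaternion [x, y, z, w].
In Python, from workcell import bot gives the robot as it stands.
- The arm moves only by the tool step_arm, never from a script. Its argument "targets" is text: rows parted by semicolons, each of 7 numbers parted by spaces: the opening, from -1 (shut) to 1 (fully open), so that 0 is half open, then the shift along the world's x, y, z normalised to -1 to 1, where 1 is 0.5 m, then the turn, a rotation vector about the world's x, y, z normalised to -1 to 1, where 1 is pi/4 rad. In form: gripper x y z wx wy wz; .... A call has 1 to 10 rows; each row is the pose to reach, as a shift and turn from the pose commanded when the call began; what a row does not reach only later rows make up. A row lasts 1/12 s, in which the tool goes at most 41.7 mm and 7.16 degrees, less where a joint would pass 70% of its speed; a pose out of reach is approached as far as the arm can. A call with a number of a shift or a turn outside -1 to 1 is refused whole. A call with a gripper value outside its range is refused whole. The fingers move at their own pace and stop on an object; the grip force is fixed at half the most. Time passes only in rows, so rows that repeat a pose let the fingers close. It gives the time, the measured TCP pose, the force, the opening and the grip force at its end, in the units of the state.
- bot.get_obs(): the state, without advancing time (a new reading comes with each control period).
- bot.camera(name): name is "scene" or "side" or "wrist"; returns the picture (480x640x3 uint8, red, green, blue); there is no depth.
- bot.camera_info(name): a dict with "vertical_fov" (degrees; the focal length in pixels is half the picture's height over the tangent of half this angle, whatever the lens; pixels are square), "cx", "cy" (the principal point, pixels), "D" ([k1, k2, p1, p2, k3] as OpenCV has them; the pictures are not rectified), "pose" (4x4, takes a point from camera to world coordinates). Camera axes: x right, y up, looking along -z (the intrinsics and any distortion apply to the point x, -y, -z); pixel columns grow to the right and rows downward; lengths in m; the calibration is good to about 2 mm. A picture is of the moment at which its call begins: read the wrist's pose just before it. camera_info takes no time and is no camera call; for the wrist camera it gives the pose at the moment of the call.
- bot.job_done(): hands the job in; it is judged then, once.
The state is a dict: "clock": time; "joint_pos": joint angles; "joint_vel": joint speeds; "tau": joint torques, N m; "eef_pos": TCP position; "tool_rot": TCP orientation; "ft_force": force on the tool from outside, world axes, zero at the start; "ft_torque": the same for the moment, N m; "grip_width": finger opening in m; "grasp_force": force on a finger pad.
Only numpy, scipy, OpenCV 4.12 (cv2) and the standard library are available. Lean on these libraries where they do the work, as an engineer would, in place of code of your own. Each camera call takes 0.05 s, during which the arm holds its last target. There are 200 camera calls.

## Working session

There is one attempt and no reset: what is moved stays moved. The work goes in short steps, Python scripts to look and compute and a tool call to move; the robot and the scene stay as the last step left them, time stands still between calls to the robot, and variables do not carry over. Pictures are saved under pics/ and viewed, at most 10 in all, crops included, and the job is handed in when it is done.

Besides the shell and the picture viewer there is one more tool, called as a command line: name --argument value ..., lists and objects as JSON in quotes. step_arm: Moves the arm, as the interface text tells. Scaled input: -1 to 1 covers 0.5 m each way for a shift and pi/4 rad each way for a turn. Its arguments: {"type":"object","properties":{"targets":{"type":"string"}},"required":["targets"]}

```bash
mkdir -p pics; ls; python3 - <<'E'
from workcell import bot
import cv2,numpy as np
for n in("scene","side"):
    im=bot.camera(n);cv2.imwrite(f"pics/{n}0.png",im[:,:,::-1])
    i=bot.camera_info(n);print(n,i["vertical_fov"],i["cx"],i["cy"],i["D"],np.round(i["pose"],3).tolist())
E
```

```text
pics
scene 55.04418047447381 324.34998964770176 242.83656526203933 [-0.09180687  0.          0.          0.          0.        ] [[-0.624, 0.359, -0.694, -0.204], [-0.781, -0.289, 0.553, 0.648], [-0.001, 0.888, 0.461, 0.559], [0.0, 0.0, 0.0, 1.0]]
side 47.40447172014147 308.42303374870824 234.5881407767228 [-0.00532275  0.          0.          0.          0.        ] [[-0.925, 0.161, -0.344, 0.149], [-0.379, -0.423, 0.823, 0.878], [-0.013, 0.892, 0.453, 0.511], [0.0, 0.0, 0.0, 1.0]]
```

View pics/scene0.png

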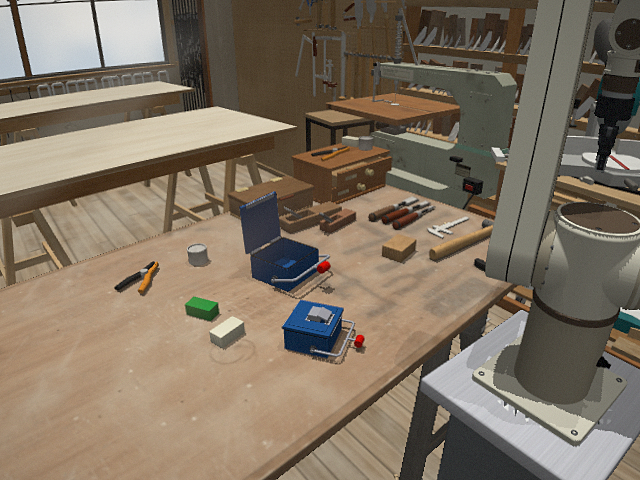

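View pics/side0.png

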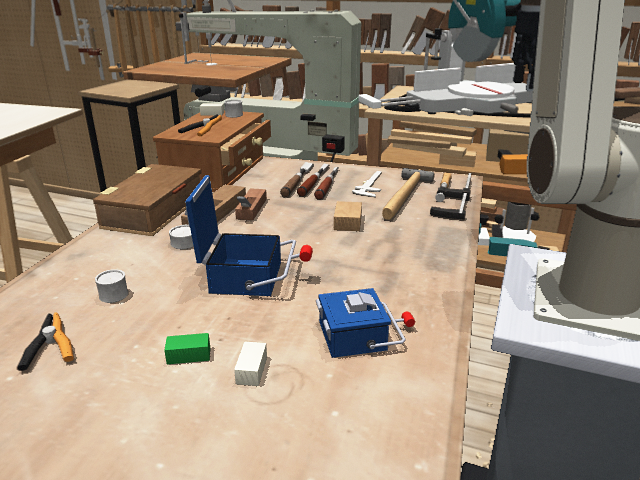

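Scene and side pictures, with scene pixels first and side pixels second:
- **Boxes:** there are two blue ones. The open one is at (283,260) / (245,265), and a smaller shut one is at (313,330) / (355,322). The open one is the larger and is the one meant.
- **Knobs:** the open box's red knob is at (323,267) / (306,253). The other, at (359,341) / (408,320), belongs to the small box.
- **Wax:** the cream block at (227,332) / (251,363) is the wax. The green one at (202,308) / (187,348) is the look-alike.
- **Wood:** the offcut is at (399,247) / (348,215).

I'll confirm this in an enlarged crop and measure.

```bash
cat > h.py <<'E'
from workcell import bot
import cv2,numpy as np
def ray(i,uv):
    f=240/np.tan(np.radians(i["vertical_fov"])/2);K=np.array([[f,0,i["cx"]],[0,f,i["cy"]],[0,0,1]])
    p=cv2.undistortPoints(np.array(uv,float).reshape(-1,1,2),K,np.array(i["D"]))[:,0]
    d=np.c_[p[:,0],-p[:,1],-np.ones(len(p))]@i["pose"][:3,:3].T
    return i["pose"][:3,3],d/np.linalg.norm(d,axis=1)[:,None]
def plane(i,uv,z):
    o,d=ray(i,uv);return o+d*((z-o[2])/d[:,2])[:,None]
def tri(views):
    A=0;b=0
    for i,uv in views:
        o,d=ray(i,[uv]);P=np.eye(3)-np.outer(d[0],d[0]);A=A+P;b=b+P@o
    return np.linalg.solve(A,b)
def proj(i,X):
    f=240/np.tan(np.radians(i["vertical_fov"])/2);K=np.array([[f,0,i["cx"]],[0,f,i["cy"]],[0,0,1]])
    P=(np.atleast_2d(X)-i["pose"][:3,3])@i["pose"][:3,:3]*[1,-1,-1]
    return cv2.projectPoints(P,np.zeros(3),np.zeros(3),K,np.array(i["D"]))[0][:,0]
E
python3 - <<'E'
from h import *
S=cv2.imread("pics/scene0.png");D=cv2.imread("pics/side0.png")
I={n:bot.camera_info(n) for n in("scene","side")}
a=cv2.resize(S[180:360,180:380],(400,360),interpolation=cv2.INTER_CUBIC)
b=cv2.resize(D[170:395,155:405],(400,360),interpolation=cv2.INTER_CUBIC)
cv2.imwrite("pics/crop0.png",cv2.resize(np.hstack([a,b]),(800,360)))
def blobs(im,lo,hi,amin=40):
    m=cv2.inRange(cv2.cvtColor(im,cv2.COLOR_BGR2HSV),lo,hi)
    n,l,s,c=cv2.connectedComponentsWithStats(m)
    return [(s[k].tolist(),c[k].round(1).tolist()) for k in range(1,n) if s[k][4]>amin]
for n,im in(("scene",S),("side",D)):
    print(n,"red",[x for x in blobs(im,(0,200,120),(6,255,255))])
    print("cream",[x for x in blobs(im,(15,5,150),(50,75,255),150) if x[0][1]>280 and x[0][0]<330])
print("knob",tri([(I["scene"],(323.5,267)),(I["side"],(306,253.5))]))
E
```

```text
scene red [([318, 261, 12, 8, 52], [323.9, 264.5]), ([354, 335, 10, 8, 52], [359.1, 338.5])]
cream [([93, 283, 68, 41, 562], [124.9, 304.3]), ([96, 302, 244, 174, 10345], [194.5, 384.7]), ([0, 346, 75, 103, 1659], [40.7, 396.5]), ([329, 428, 68, 52, 1082], [360.1, 456.2]), ([314, 440, 51, 40, 838], [336.8, 462.4]), ([301, 453, 34, 27, 187], [318.4, 465.8]), ([277, 466, 28, 14, 201], [291.3, 474.9])]
side red [([300, 245, 12, 12, 102], [305.6, 250.4]), ([402, 312, 12, 12, 84], [406.8, 316.6])]
cream [([0, 309, 27, 25, 156], [9.8, 322.1])]
knob [0.47507389 0.10960127 0.05023157]
```

View pics/crop0.png

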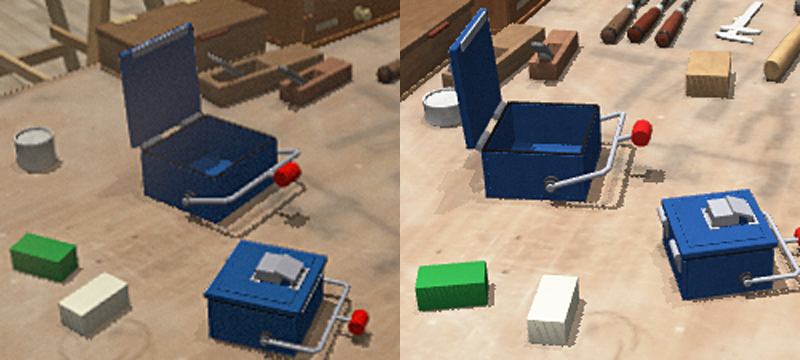

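The crop confirms it: the open box (rim about scene (250-318, 237-285), interior empty) is larger than the shut one, and the cream block is at scene (227,332). Next I'll get rough positions and then look from above with the wrist camera.

```bash
python3 - <<'E'
from h import *
np.set_printoptions(precision=4,suppress=True)
s=bot.camera_info("scene");d=bot.camera_info("side")
sc=lambda P:np.array(P)/2+[180,180]
sd=lambda P:np.array(P)/1.6+[155,170]
w1=sc([(60,301),(103,275),(129,290),(88,315)]);w2=sd([(535,275),(579,277),(575,320),(528,317)])
print("wax scene z26\n",plane(s,w1,.026)[:,:2],"\nside\n",plane(d,w2,.026)[:,:2])
for p,q,n in [((323.9,265.5),(305.8,252.5),"knob"),]:
    print(n,tri([(s,p),(d,q)]))
b1=sc([(143,155),(200,115),(277,150),(223,193)]);b2=sd([(484,154),(503,102),(602,108),(585,160)])
for k in range(4): print("rim",tri([(s,b1[k]),(d,b2[k])]))
l1=sc([(121,56),(186,24)]);l2=sd([(449,47),(485,9)])
for k in range(2): print("lidtip",tri([(s,l1[k]),(d,l2[k])]))
print("wood",plane(s,[(399,247)],.02),plane(d,[(348,212)],.025))
g=sc([(10,237),(77,257)]);print("green",plane(s,g,.026)[:,:2])
w=bot.camera_info("wrist");o=bot.get_obs()
print(w["vertical_fov"],np.array(w["pose"]),o["eef_pos"],o["tool_rot"],o["clock"],o["grip_width"])
E
```

```text
wax scene z26
 [[0.4571 0.3928]
 [0.468  0.3418]
 [0.432  0.3338]
 [0.4228 0.3819]] 
side
 [[0.1533 0.2143]
 [0.1173 0.2033]
 [0.1167 0.263 ]
 [0.1527 0.2732]]
knob [0.4765 0.1074 0.0517]
rim [0.1941 0.441  0.2885]
rim [0.1902 0.4036 0.3032]
rim [0.1375 0.3885 0.2998]
rim [0.1426 0.422  0.283 ]
lidtip [0.2183 0.4341 0.342 ]
lidtip [0.2058 0.3983 0.3542]
wood [[ 0.4742 -0.1312  0.02  ]] [[ 0.4792 -0.1334  0.025 ]]
green [[0.5853 0.3862]
 [0.5105 0.3478]]
71.15650193736094 [[ 0.353   0.8875  0.296   0.2513]
 [-0.9356  0.3357  0.1092 -0.4386]
 [-0.0024 -0.3155  0.9489  0.3733]
 [ 0.      0.      0.      1.    ]] [ 0.1763 -0.4672  0.2014] [ 0.9838  0.1794 -0.0002 -0.0009] 0.1 0.08542628289220046
```

step_arm --targets "1 0.24 0.72 0.3 0 0 0;1 0.24 0.72 0.3 0 0 0;1 0.24 0.72 0.3 0 0 0;1 0.24 0.72 0.3 0 0 0;1 0.24 0.72 0.3 0 0 0;1 0.24 0.72 0.3 0 0 0;1 0.24 0.72 0.3 0 0 0;1 0.24 0.72 0.3 0 0 0;1 0.24 0.72 0.3 0 0 0;1 0.24 0.72 0.3 0 0 0"

```text
clock: 0.93
eef_pos: [0.2965, -0.1055, 0.3533]
tool_rot: [0.984, 0.18, 0.001, 0.0]
ft_force: [0.5, -0.1, -0.4]
grip_width: 0.0856
grasp_force: 0.0
```

```bash
python3 - <<'E'
from h import *
np.set_printoptions(precision=4,suppress=True)
s=bot.camera_info("scene");d=bot.camera_info("side")
sc=lambda P:np.array(P)/2+[180,180]
sd=lambda P:(np.array(P)-[400,0])/1.6+[155,170]
w2=sd([(535,275),(579,277),(575,320),(528,317)])
print("side\n",plane(d,w2,.026)[:,:2])
b1=sc([(143,155),(200,115),(277,150),(223,193)]);b2=sd([(484,154),(503,102),(602,108),(585,160)])
for k in range(4): print("rim",tri([(s,b1[k]),(d,b2[k])]))
l1=sc([(121,56),(186,24)]);l2=sd([(449,47),(485,9)])
for k in range(2): print("lidtip",tri([(s,l1[k]),(d,l2[k])]))
o=bot.get_obs();print(o["eef_pos"],o["tool_rot"],o["joint_pos"],o["clock"])
E
```

```text
side
 [[0.4812 0.3424]
 [0.4436 0.3307]
 [0.4217 0.3826]
 [0.4597 0.3935]]
rim [0.6131 0.209  0.0491]
rim [0.6501 0.1061 0.054 ]
rim [0.5376 0.0744 0.0472]
rim [0.5154 0.1668 0.0344]
lidtip [0.6377 0.2124 0.1665]
lidtip [0.6554 0.1158 0.1725]
[ 0.2965 -0.1055  0.3533] [0.9837 0.1798 0.0006 0.0001] [-0.3425 -0.1482 -0.0181  1.6997  0.0005  2.4376] 0.9333
```

step_arm --targets "1 0.37 0.61 -0.05 0 0 1;1 0.37 0.61 -0.05 0 0 1;1 0.37 0.61 -0.05 0 0 1;1 0.37 0.61 -0.05 0 0 1;1 0.37 0.61 -0.05 0 0 1;1 0.37 0.61 -0.05 0 0 1;1 0.37 0.61 -0.05 0 0 1;1 0.37 0.61 -0.05 0 0 1;1 0.37 0.61 -0.05 0 0 1;1 0.37 0.61 -0.05 0 0 1"

```text
clock: 1.77
eef_pos: [0.4828, 0.2012, 0.324]
tool_rot: [0.839, 0.544, -0.002, -0.001]
ft_force: [-0.9, -1.3, -0.6]
grip_width: 0.0851
grasp_force: 0.0
```

step_arm --targets "1 0 0 0 0 0 1;1 0 0 0 0 0 1;1 0 0 0 0 0 1;1 0 0 0 0 0 1;1 0 0 0 0 0 1;1 0 0 0 0 0 1;1 0 0 0 0 0 1;1 0 0 0 0 0 1;1 0 0 0 0 0 1"

```text
clock: 2.52
eef_pos: [0.4812, 0.1966, 0.3271]
tool_rot: [0.569, 0.822, -0.0, -0.0]
ft_force: [-0.7, -0.4, 0.4]
grip_width: 0.0855
grasp_force: 0.0
```

```bash
python3 - <<'E'
from h import *
import pickle
i=bot.camera_info("wrist");im=bot.camera("wrist")[:,:,::-1];cv2.imwrite("pics/w1.png",im);pickle.dump(i,open("w1.pkl","wb"))
o=bot.get_obs();print(o["eef_pos"],o["tool_rot"],o["joint_pos"],o["clock"])
E
```

```text
[0.48122862 0.1967003  0.32716823] [ 5.69407706e-01  8.22055235e-01 -2.16830842e-04 -8.93017544e-05] [ 3.88078827e-01  2.69166101e-01  3.63753173e-01  1.66584429e+00
 -8.68483617e-05  1.59964923e+00] 2.5667
```

View pics/w1.png

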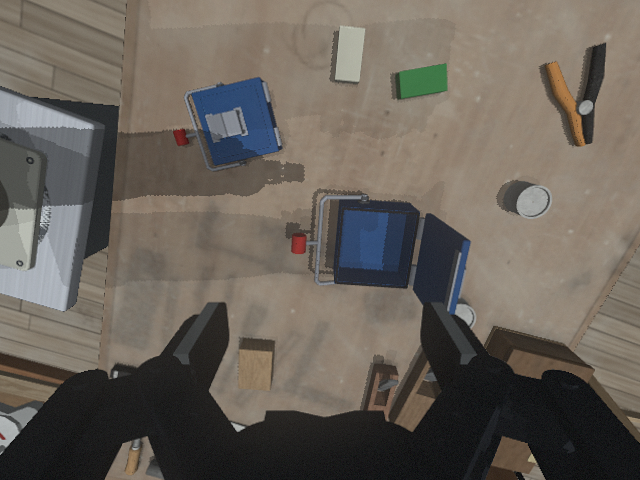

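The wrist view shows the wax at about (348,55), the green look-alike at (422,81), and the larger open box's rim at about (334-417, 199-288). Its knob is at (299,243) and the lid leans back at (440,265). Now masks and measurements.

```bash
cat > m.py <<'E'
from h import *
import pickle
np.set_printoptions(precision=4,suppress=True)
I={"scene":bot.camera_info("scene"),"side":bot.camera_info("side"),"w":pickle.load(open("w1.pkl","rb"))}
M={"scene":cv2.imread("pics/scene0.png"),"side":cv2.imread("pics/side0.png"),"w":cv2.imread("pics/w1.png")}
def comp(im,roi,f):
    x,y,w,h=roi;m=np.zeros(im.shape[:2],np.uint8);m[y:y+h,x:x+w]=f(im[y:y+h,x:x+w].astype(int))*255
    c=max(cv2.findContours(m,cv2.RETR_EXTERNAL,cv2.CHAIN_APPROX_NONE)[0],key=cv2.contourArea);return c
# wax: cream is brighter/less red than the bench
E
python3 - <<'E'
from m import *
R={"scene":(200,310,52,45),"side":(225,335,55,55),"w":(320,15,55,80)}
for n in R:
    x,y,w,h=R[n]
    f=lambda p:(p[:,:,2]-p[:,:,0]<np.where(p[:,:,2]>0,.22*p[:,:,2],0))&(p[:,:,2]>95)
    c=comp(M[n],R[n],f);r=cv2.minAreaRect(c);q=cv2.approxPolyDP(c,3,True)[:,0]
    print(n,cv2.contourArea(c),r,q.tolist())
    v=M[n][y:y+h,x:x+w].astype(int).mean(2)
    f2=lambda p:f(p)&(p.mean(2)>np.percentile(v,100)*.8)
    c=comp(M[n],R[n],f2);r=cv2.minAreaRect(c);b=cv2.boxPoints(r);print(" top",cv2.contourArea(c),r);P=plane(I[n],b,.026);print(P[:,:2].tolist(),P.mean(0))
K={"scene":(310,255,25,25),"side":(295,240,25,30),"w":(285,228,25,30)};u={}
for n in K:
    c=comp(M[n],K[n],lambda p:(p[:,:,2]>70)&(p[:,:,1]<.45*p[:,:,2])&(p[:,:,0]<.45*p[:,:,2]));b=cv2.boundingRect(c);u[n]=(b[0]+b[2]/2-.5,b[1]+b[3]/2-.5);print(n,b,cv2.minAreaRect(c)[2])
print("knob all",tri([(I[n],u[n]) for n in K]),tri([(I[n],u[n]) for n in("scene","w")]),tri([(I[n],u[n]) for n in("side","w")]))
B=M["w"];c=comp(B,(325,185,100,115),lambda p:(p[:,:,0]>1.35*p[:,:,2])&(p[:,:,0]>25))
print("box",cv2.minAreaRect(c),cv2.approxPolyDP(c,3,True)[:,0].tolist())
cv2.imwrite("pics/boxcrop.png",np.hstack([cv2.resize(B[180:310,300:480],(540,390),interpolation=cv2.INTER_CUBIC),cv2.resize(B[15:95,315:365],(244,390),interpolation=cv2.INTER_CUBIC)]))
E
```

```text
scene 527.5 ((225.8805389404297, 329.29205322265625), (19.849210739135742, 35.3711051940918), 48.8140754699707) [[242, 321], [233, 316], [209, 331], [210, 338], [223, 345], [240, 330]]
 top 287.0 ((226.15383911132812, 326.23077392578125), (11.648704528808594, 32.172611236572266), 56.3099365234375)
[[0.4581808881745434, 0.3932437246357734], [0.47678121939638707, 0.3263631537428905], [0.4416836151802084, 0.3319933390085605], [0.4254011126728937, 0.39665245288642836]] [0.4505 0.3621 0.026 ]
side 1782.5 ((252.0, 363.5), (51.0, 54.0), 90.0) [[225, 346], [225, 370], [233, 371], [237, 384], [249, 384], [247, 389], [279, 389], [278, 382], [269, 380], [270, 372], [279, 367], [268, 368], [265, 384], [258, 385], [265, 357], [272, 359], [269, 365], [279, 363], [279, 351], [267, 355], [266, 343], [249, 342], [254, 340], [241, 338], [248, 340], [236, 342], [233, 347]]
 top 978.0 ((245.0, 355.5), (35.0, 40.0), 90.0)
[[0.5046681604976359, 0.34205617605036853], [0.45120952866551645, 0.3211548529663061], [0.4183529127790474, 0.38752037192215505], [0.4672572955432953, 0.4067564845789898]] [0.4604 0.364
[... 182 characters left out ...]
6380615234), 6.340191841125488)
[[0.44275232314058444, 0.3308861301144849], [0.428282980357222, 0.38856278894063473], [0.45785273995538517, 0.39650456832930236], [0.47380286434845875, 0.3390821461790637]] [0.4507 0.3638 0.026 ]
scene (317, 261, 13, 12) 53.13010025024414
side (300, 245, 12, 16) 90.0
w (292, 236, 14, 18) 0.0
knob all [0.4738 0.1122 0.0535] [0.4732 0.1122 0.0535] [0.4738 0.1125 0.054 ]
box ((376.0718994140625, 247.74496459960938), (72.14971923828125, 73.71407318115234), 5.440331935882568) [[344, 210], [338, 275], [338, 268], [354, 269], [352, 273], [363, 272], [363, 281], [353, 282], [364, 282], [366, 278], [368, 284], [403, 286], [414, 230], [412, 225], [404, 230], [406, 214]]
```

View pics/boxcrop.png

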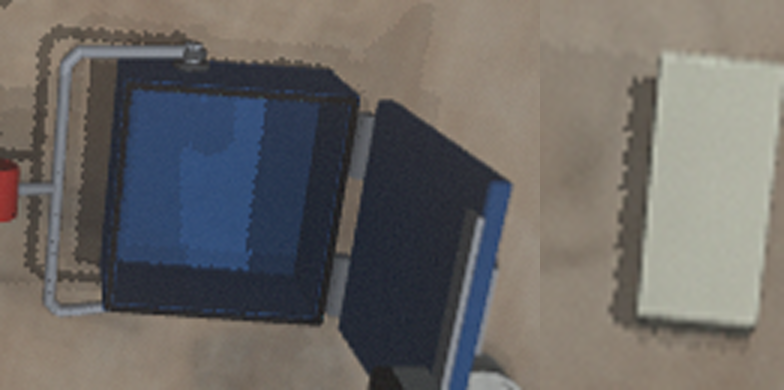

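```bash
python3 - <<'E'
from m import *
w=I["w"];c=lambda P:np.array(P)/3+[300,180]-[.33,.33]
r=c([(119,82),(359,95),(322,322),(105,309)]);P=plane(w,r,.056);print("rim",P[:,:2].tolist(),"c",P.mean(0))
for a,b in((0,1),(1,2),(2,3),(3,0)):
    d=P[b]-P[a];print(np.linalg.norm(d),np.degrees(np.arctan2(d[1],d[0])))
for n in("scene","side"): print(n,proj(I[n],P).round(1).tolist())
knob=np.array([.4737,.1123,.0536]);ct=P.mean(0)
d=ct-knob;print("knob dir",np.degrees(np.arctan2(d[1],d[0])),np.hypot(d[0],d[1]))
# height check of rim: triangulate rim corners, crop-read scene/side pixels
s1=np.array([(143,155),(200,115),(277,150),(223,193)])/2+[180,180];s2=(np.array([(484,154),(503,102),(602,108),(585,160)])-[400,0])/1.6+[155,170]
for k,j in((0,1),(1,2),(2,3),(3,0)): print("tri",tri([(w,r[j]),(I["scene"],s1[k])]),tri([(w,r[j]),(I["side"],s2[k])])) if 0 else print("tri",tri([(w,r[j]),(I["scene"],s1[k]),(I["side"],s2[k])]))
# lid tip: +y corner and -y
l1=np.array([(121,56),(186,24)])/2+[180,180];l2=(np.array([(449,47),(485,9)])-[400,0])/1.6+[155,170]
lw=c([(511,183)])[0];print("lid",tri([(w,lw),(I["side"],l2[0]),(I["scene"],l1[0])]),tri([(I["side"],l2[1]),(I["scene"],l1[1])]))
E
```

```text
rim [[0.5069146474305344, 0.18294655487790298], [0.6105067869678319, 0.2153515234343688], [0.643015240301738, 0.10630480254024022], [0.5416298570965923, 0.0756106185399027]] c [0.5755 0.1451 0.056 ]
0.10854221925619753 17.37036155291245
0.11378922126425124 -73.39989676330626
0.1059298298832808 -163.1564364660804
0.11281023451670336 107.92254490410554
scene [[287.3, 269.7], [249.4, 255.9], [281.5, 237.2], [317.1, 248.9]]
side [[271.0, 267.1], [206.5, 265.0], [222.7, 234.2], [279.5, 236.0]]
knob dir 17.8324549193722 0.10695517897253613
tri [0.6107 0.2128 0.0516]
tri [0.646  0.1079 0.0558]
tri [0.5423 0.0699 0.044 ]
tri [0.5082 0.1768 0.0411]
lid [0.6319 0.2185 0.1698] [0.6554 0.1158 0.1725]
```

step_arm --targets "0.3 -0.061 0.334 -0.3 0 0 -0.133;0.3 -0.061 0.334 -0.3 0 0 -0.133;0.3 -0.061 0.334 -0.3 0 0 -0.133;0.3 -0.061 0.334 -0.3 0 0 -0.133;0.3 -0.061 0.334 -0.3 0 0 -0.133;0.3 -0.061 0.334 -0.5 0 0 -0.133;0.3 -0.061 0.334 -0.5 0 0 -0.133;0.3 -0.061 0.334 -0.5 0 0 -0.133;0.3 -0.061 0.334 -0.5 0 0 -0.133;0.3 -0.061 0.334 -0.5 0 0 -0.133"

```text
clock: 3.4
eef_pos: [0.4496, 0.3631, 0.0758]
tool_rot: [0.611, 0.792, -0.002, -0.0]
ft_force: [0.9, 0.0, -0.0]
grip_width: 0.0553
grasp_force: 0.0
```

```bash
python3 - <<'E'
from h import *
im=bot.camera("wrist")[:,:,::-1];im2=bot.camera("side")[:,:,::-1]
a=cv2.resize(im,(400,300));b=cv2.resize(im2[250:415,150:370],(400,300))
cv2.imwrite("pics/pre.png",np.hstack([a,b]));o=bot.get_obs();print(o["eef_pos"],o["joint_pos"])
E
```

```text
[0.45256996 0.3649446  0.07959974] [ 6.78704290e-01  4.74143944e-01  1.58611213e-02  1.10882838e+00
 -1.46020646e-04  1.99393870e+00]
```

View pics/pre.png

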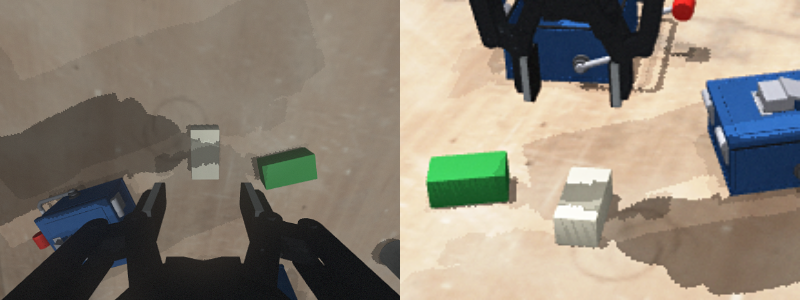

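Both views show the open fingers aligned sideways with the wax, the green block clear on the right, and the wax centred at wrist pixel (327,248). I'll check numerically that the wax lies under the TCP.

```bash
python3 - <<'E'
from m import *
o=bot.get_obs();i=bot.camera_info("wrist");p=o["eef_pos"]
print("tcp in side",proj(I["side"],p),"w",proj(i,p))
q=np.array([(191,130),(219,130),(219,180),(191,180)])*1.6
P=plane(i,q,.026);print(P,P.mean(0),p,o["clock"])
E
```

```text
tcp in side [[247.344  324.2577]] w [[326.0272 279.1728]]
[[0.4322 0.389  0.026 ]
 [0.462  0.3967 0.026 ]
 [0.4789 0.3381 0.026 ]
 [0.4466 0.3297 0.026 ]] [0.4549 0.3634 0.026 ] [0.4526 0.3649 0.0796] 3.5
```

step_arm --targets "0.3 0.004 0 -0.07 0 0 0;0.3 0.004 0 -0.11 0 0 0;0.3 0.004 0 -0.15 0 0 0;0.3 0.004 0 -0.15 0 0 0;-1 0.004 0 -0.15 0 0 0;-1 0.004 0 -0.15 0 0 0;-1 0.004 0 -0.15 0 0 0;-1 0.004 0 -0.15 0 0 0;-1 0.004 0 -0.15 0 0 0;-1 0.004 0 -0.15 0 0 0"

```text
clock: 4.33
eef_pos: [0.4535, 0.3646, 0.0031]
tool_rot: [0.611, 0.792, 0.001, 0.0]
ft_force: [-0.3, 0.2, -0.3]
grip_width: -0.0005
grasp_force: 0.0
```

```bash
python3 - <<'E'
from h import *
im=bot.camera("wrist")[:,:,::-1];im2=bot.camera("side")[:,:,::-1]
a=cv2.resize(im,(400,300));b=cv2.resize(im2[280:430,150:350],(400,300))
cv2.imwrite("pics/miss.png",np.hstack([a,b]));o=bot.get_obs();print(o["eef_pos"],o["joint_pos"],o["grip_width"])
import pickle;pickle.dump(bot.camera_info("wrist"),open("w2.pkl","wb"));cv2.imwrite("pics/missw.png",im)
E
```

```text
[0.45315582 0.36432383 0.00256204] [ 6.77169809e-01  5.54655303e-01 -7.33411093e-02  9.42274464e-01
 -2.20781892e-05  1.99162199e+00] 3.2669850377083205e-05
```

View pics/miss.png

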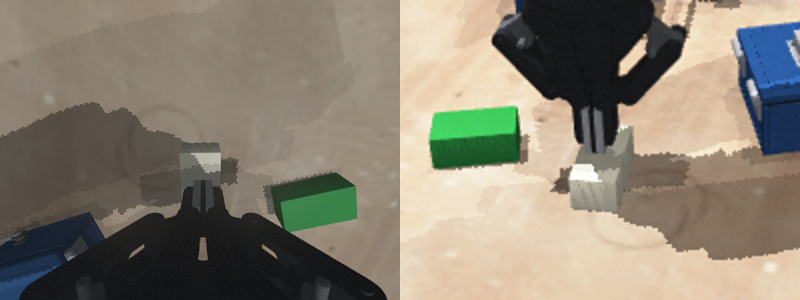

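The fingers closed just above the wax without moving it (tips at side pixel (246,356), wrist (325,299)). So the real tips sit higher than the reported TCP. I'll measure by how much.

```bash
python3 - <<'E'
from m import *
w=pickle.load(open("w2.pkl","rb"))
o=bot.get_obs();print(o["eef_pos"],bot.grip_point_offset)
print("tip",tri([(I["side"],(246,356.5)),(w,(325,299))]))
i=bot.camera_info("wrist");print("cam rel now",np.array(i["pose"])[:3,3]-o["eef_pos"])
# wax top corners, current wrist crop: far corners & height test vs known xy
q=np.array([(180,152),(220,152)])*1.6;print(plane(w,q,.026))
print([proj(w,[.4531,.3643,z]).tolist() for z in(0,.02,.03)],[proj(I["side"],[.4531,.3643,z]).tolist() for z in(0,.02,.03)])
E
```

```text
[0.4532 0.3643 0.0026] 0.0187
tip [0.4537 0.3684 0.0295]
cam rel now [-0.0218  0.0788  0.1719]
[[0.4282 0.3885 0.026 ]
 [0.4572 0.3961 0.026 ]]
[[[325.91459376103984, 277.2869250760841]], [[326.1177334495556, 293.9369783389369]], [[326.23719240164615, 303.7244236017066]]] [[[250.87718842035522, 370.7697597724822]], [[249.99063903404954, 359.41948849091534]], [[249.53935116626712, 353.6402087942172]]]
```

step_arm --targets "0.3 0 0 0.02 0 0 0;0.3 0 0 0.02 0 0 0;0.3 0 0 0.02 0 0 0;0.3 0 0 0.02 0 0 0;0.3 0 0 0.02 0 0 0;0.3 0 0 0 0 0 0;0.3 0 0 -0.02 0 0 0;0.3 0 0 -0.037 0 0 0;0.3 0 0 -0.037 0 0 0"

```text
clock: 5.18
eef_pos: [0.4509, 0.3625, -0.0195]
tool_rot: [0.611, 0.792, -0.003, -0.001]
ft_force: [-0.0, -1.3, -0.7]
grip_width: 0.0555
grasp_force: 0.0
```

step_arm --targets "-1 0 0 0 0 0 0;-1 0 0 0 0 0 0;-1 0 0 0 0 0 0;-1 0 0 0 0 0 0;-1 0 0 0 0 0 0;-1 0 0 0 0 0 0;-1 0 0 0 0 0 0"

```text
clock: 5.77
eef_pos: [0.4531, 0.3642, -0.0162]
tool_rot: [0.611, 0.792, 0.0, 0.0]
ft_force: [0.2, -0.4, -0.6]
grip_width: 0.0306
grasp_force: 61.3
```

step_arm --targets "-1 0 0 0.08 0 0 0;-1 0 0 0.16 0 0 0;-1 0.02 -0.04 0.232 0 0 0;-1 0.236 -0.441 0.232 0 0 0.058;-1 0.236 -0.441 0.232 0 0 0.058;-1 0.236 -0.441 0.232 0 0 0.058;-1 0.236 -0.441 0.232 0 0 0.058;-1 0.236 -0.441 0.232 0 0 0.058;-1 0.236 -0.441 0.232 0 0 0.058;-1 0.236 -0.441 0.232 0 0 0.058"

```text
clock: 6.6
eef_pos: [0.5731, 0.1391, 0.0997]
tool_rot: [0.595, 0.803, -0.0, 0.001]
ft_force: [-0.6, 0.1, -0.4]
grip_width: 0.0305
grasp_force: 61.4
```

step_arm --targets "-1 0 0 0 0 0 0;-1 0 0 0 0 0 0"

```text
clock: 6.77
eef_pos: [0.5706, 0.144, 0.0995]
tool_rot: [0.593, 0.805, -0.0, -0.0]
ft_force: [1.1, -0.2, -0.7]
grip_width: 0.0301
grasp_force: 61.4
```

```bash
python3 - <<'E'
from h import *
im=bot.camera("scene")[:,:,::-1];im2=bot.camera("side")[:,:,::-1]
a=cv2.resize(im[170:320,210:410],(400,300));b=cv2.resize(im2[150:315,160:380],(400,300))
cv2.imwrite("pics/over.png",np.hstack([a,b]));o=bot.get_obs();print(o["eef_pos"],o["tool_rot"],o["joint_pos"],o["grip_width"],o["clock"])
E
```

```text
[0.57034666 0.14491304 0.09965639] [ 5.91989272e-01  8.05945803e-01 -4.29397035e-05 -2.51315428e-04] [2.48625415e-01 4.74404713e-01 7.21592333e-02 1.16893657e+00
 3.33509170e-04 1.51567511e+00] 0.030304121006503714 6.8667
```

View pics/over.png

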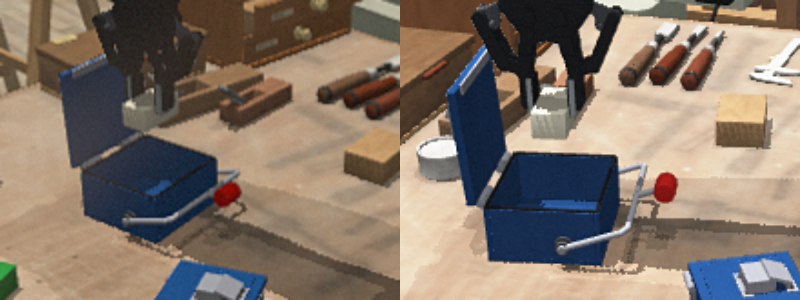

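The wax is held level above the open box. I'll move 5 mm toward the front for lid clearance, then lower it.

step_arm --targets "-1 -0.01 -0.004 0 0 0 0;-1 -0.01 -0.004 -0.06 0 0 0;-1 -0.01 -0.004 -0.12 0 0 0;-1 -0.01 -0.004 -0.16 0 0 0;-1 -0.01 -0.004 -0.19 0 0 0;-1 -0.01 -0.004 -0.19 0 0 0"

```text
clock: 7.37
eef_pos: [0.5619, 0.1419, 0.001]
tool_rot: [0.592, 0.806, -0.003, -0.002]
ft_force: [-0.9, 0.3, -1.1]
grip_width: 0.0306
grasp_force: 61.4
```

step_arm --targets "-1 0 0 -0.01 0 0 0;-1 0 0 -0.02 0 0 0;-1 0 0 -0.02 0 0 0"

```text
clock: 7.62
eef_pos: [0.5662, 0.1421, -0.005]
tool_rot: [0.592, 0.806, 0.0, 0.0]
ft_force: [-0.5, -0.6, 0.2]
grip_width: 0.0305
grasp_force: 61.4
```

step_arm --targets "-1 0 0 -0.008 0 0 0;-1 0 0 -0.008 0 0 0;-0.1 0 0 -0.008 0 0 0;-0.1 0 0 -0.008 0 0 0;-0.1 0 0 -0.008 0 0 0;-0.1 0 0 -0.008 0 0 0;-0.1 0 0 0.04 0 0 0;-0.1 0 0 0.1 0 0 0"

```text
clock: 8.28
eef_pos: [0.5632, 0.141, 0.0425]
tool_rot: [0.593, 0.805, -0.003, -0.002]
ft_force: [-0.1, 0.6, -0.7]
grip_width: 0.0387
grasp_force: 0.0
```

step_arm --targets "-0.1 0 0 0.06 0 0 0;-0.1 0 0 0.14 0 0 0;-0.1 0 0 0.22 0 0 0;-0.1 0 0 0.28 0 0 0;-0.1 0 0 0.28 0 0 0"

```text
clock: 8.7
eef_pos: [0.5703, 0.1427, 0.1932]
tool_rot: [0.593, 0.805, 0.006, 0.005]
ft_force: [1.2, 0.0, 0.3]
grip_width: 0.0384
grasp_force: 0.0
```

```bash
python3 - <<'E'
from h import *
import pickle
i=bot.camera_info("wrist");im0=bot.camera("wrist")[:,:,::-1];im=bot.camera("scene")[:,:,::-1];im2=bot.camera("side")[:,:,::-1]
pickle.dump(i,open("w3.pkl","wb"));cv2.imwrite("pics/w3.png",im0);cv2.imwrite("pics/side3.png",im2);cv2.imwrite("pics/scene3.png",im)
a=cv2.resize(im0,(400,300));b=cv2.resize(im2[130:295,160:380],(400,300));c=cv2.resize(im[150:300,210:410],(400,300))
cv2.imwrite("pics/rel.png",np.vstack([np.hstack([a,b]),np.hstack([c,c*0])]));o=bot.get_obs();print(o["eef_pos"],o["grip_width"],o["clock"],o["ft_force"])
E
```

```text
[0.56602598 0.14165341 0.18484762] 0.03874127322936549 8.85 [-0.08202199 -0.01752115 -0.32755089]
```

View pics/rel.png

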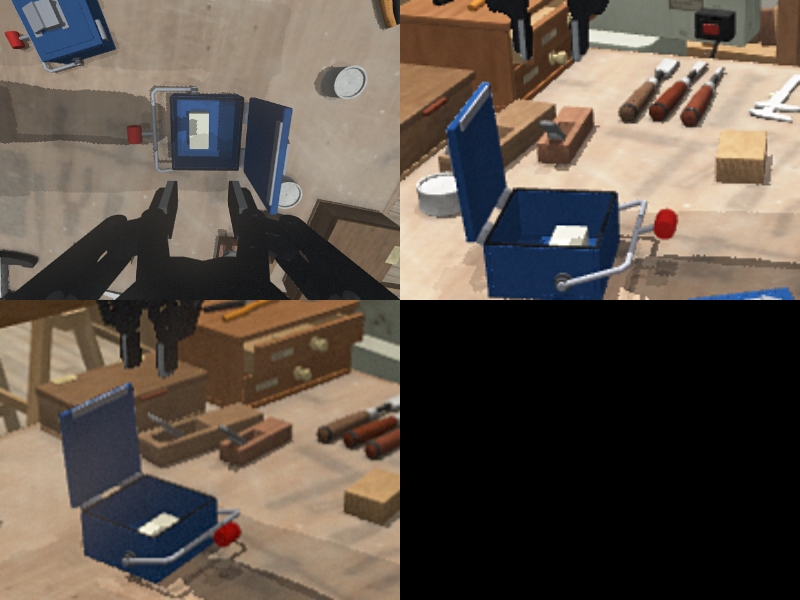

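The wax lies flat inside the box (wrist crop (199,130)), the gripper is clear, and the lid is upright. Next I'll straddle the lid's top edge off-centre and lead it forward.

step_arm --targets "0.4 0 0 0.05 0 0 0;0.4 0.151 0.121 0.05 0 0 0;0.4 0.151 0.121 0.05 0 0 0;0.4 0.151 0.121 0.05 0 0 0;0.4 0.151 0.121 0.05 0 0 0;0.4 0.151 0.121 0.05 0 0 0"

```text
clock: 9.35
eef_pos: [0.6405, 0.2022, 0.2061]
tool_rot: [0.592, 0.806, -0.002, -0.002]
ft_force: [-0.1, -0.4, 0.2]
grip_width: 0.0598
grasp_force: 0.0
```

```bash
python3 - <<'E'
from h import *
import pickle
i=bot.camera_info("wrist");im0=bot.camera("wrist")[:,:,::-1];im2=bot.camera("side")[:,:,::-1];s=bot.camera("scene")[:,:,::-1]
a=cv2.resize(im0,(400,300));b=cv2.resize(im2[90:255,160:380],(400,300));c=cv2.resize(s[120:270,190:390],(400,300))
cv2.imwrite("pics/lid.png",np.vstack([np.hstack([a,b]),np.hstack([c,c*0])]));o=bot.get_obs();print(o["eef_pos"],o["grip_width"],o["clock"])
E
```

```text
[0.64037091 0.20125813 0.20912137] 0.06003412844813218 9.5
```

View pics/lid.png

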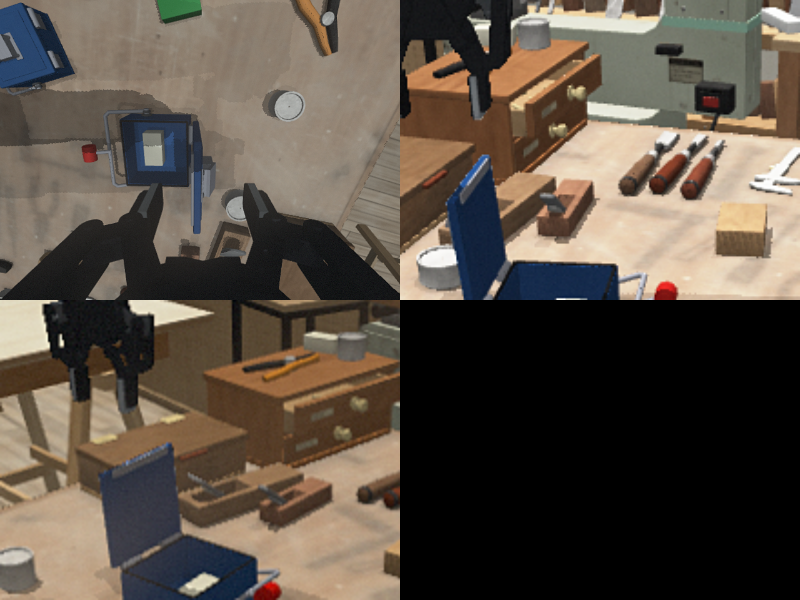

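The lid's edge (wrist pixel x ≈ 197 of 400) sits midway between the fingers at 155 and 248. Descending and leading it over.

step_arm --targets "0.4 0 0 -0.07 0 0 0;0.4 0 0 -0.13 0 0 0;0.4 0 0 -0.184 0 0 0;0.4 0 0 -0.184 0 0 0"

```text
clock: 9.83
eef_pos: [0.6364, 0.1998, 0.1116]
tool_rot: [0.593, 0.805, -0.005, -0.004]
ft_force: [-0.7, -1.4, -1.0]
grip_width: 0.0598
grasp_force: 0.0
```

step_arm --targets "0.4 -0.03 -0.009 0 0 0 0;0.4 -0.06 -0.018 0 0 0 0;0.4 -0.09 -0.028 0 0 0 0;0.4 -0.12 -0.037 0 0 0 0;0.4 -0.15 -0.046 -0.005 0 0 0;0.4 -0.18 -0.055 -0.01 0 0 0;0.4 -0.21 -0.065 -0.015 0 0 0;0.4 -0.24 -0.074 -0.02 0 0 0;0.4 -0.26 -0.08 -0.02 0 0 0;0.4 -0.26 -0.08 -0.02 0 0 0"

```text
clock: 10.67
eef_pos: [0.5099, 0.1613, 0.11]
tool_rot: [0.593, 0.805, 0.0, 0.0]
ft_force: [-0.1, -0.9, 0.0]
grip_width: 0.0597
grasp_force: 0.0
```

```bash
cat > lid.py <<'E'
from m import *
# blue pixels of the lid in side view: highest blue row per region, plus proj of lid tip +y corner for angles
im=bot.camera("side")[:,:,::-1].astype(int);cv2.imwrite("pics/side_now.png",im)
c=np.array([.5755,.145]);u=np.array([.955,.296]);v=np.array([-.296,.955])
m=(im[:,:,0]>1.35*im[:,:,2])&(im[:,:,0]>40)
for th in(0,.3,.6,.8,1,1.3,1.57,1.7):
    b=.058-.116*np.cos(th)+.0065*np.sin(th);z=.056+.116*np.sin(th)+.0065*np.cos(th)
    X=[np.r_[c+u*b+v*y,z] for y in(.05,-.05)]
    q=proj(I["side"],X);print(th,q.round().tolist(),[bool(m[int(p[1])-2:int(p[1])+3,int(p[0])-2:int(p[0])+3].mean()>.5) for p in q])
l=m[100:300,195:290];r=np.nonzero(l.sum(1)>8)[0];print("blue top row",100+r[0],"bottom",100+r[-1]);o=bot.get_obs();print(o["eef_pos"],o["ft_force"],o["clock"])
E
python3 lid.py
```

```text
0 [[274.0, 262.0], [282.0, 234.0]] [True, False]
0.3 [[268.0, 243.0], [277.0, 217.0]] [True, False]
0.6 [[257.0, 226.0], [267.0, 202.0]] [True, True]
0.8 [[247.0, 217.0], [258.0, 193.0]] [False, False]
1 [[234.0, 209.0], [246.0, 185.0]] [False, False]
1.3 [[214.0, 201.0], [228.0, 178.0]] [False, False]
1.57 [[194.0, 199.0], [210.0, 176.0]] [False, False]
1.7 [[185.0, 200.0], [202.0, 177.0]] [False, False]
blue top row 203 bottom 295
[0.5115 0.1618 0.11  ] [ 0.1972 -0.6313 -0.1106] 10.7167[ WARN:0@1.201] global loadsave.cpp:1063 imwrite_ Unsupported depth image for selected encoder is fallbacked to CV_8U.
```

step_arm --targets "0.2 0 0 0.07 0 0 0;0.2 0 0 0.14 0 0 0.1;0.2 -0.073 -0.099 0.18 0 0 1;0.2 -0.073 -0.099 0.18 0 0 1;0.2 -0.073 -0.099 0.18 0 0 1;0.2 -0.073 -0.099 0.18 0 0 1;0.2 -0.073 -0.099 0.18 0 0 1;0.2 -0.073 -0.099 0.18 0 0 1;0.2 -0.073 -0.099 0.18 0 0 1;0.2 -0.073 -0.099 0.18 0 0 1"

```text
clock: 11.55
eef_pos: [0.476, 0.1128, 0.1988]
tool_rot: [0.241, 0.971, 0.0, 0.001]
ft_force: [-0.2, 0.2, 0.5]
grip_width: 0.0513
grasp_force: 0.0
```

step_arm --targets "0.2 0 0 0 0 0 1;0.2 0 0 0 0 0 1;0.2 0 0 0 0 0 1;0.2 0 0 0 0 0 1;0.2 0 0 0 0 0 1;0.2 0 0 0 0 0 1;0.2 0 0 0 0 0 1;0.2 0 0 0 0 0 1;0.2 0 0 0 0 0 1"

```text
clock: 12.3
eef_pos: [0.4754, 0.1127, 0.198]
tool_rot: [-0.149, 0.989, 0.0, 0.0]
ft_force: [0.3, -0.4, -0.6]
grip_width: 0.0511
grasp_force: 0.0
```

```bash
python3 lid.py 2>/dev/null; python3 - <<'E'
from m import *
i=bot.camera_info("wrist");u={}
for n,roi,ii in(("scene",(305,245,40,40),I["scene"]),("side",(290,235,40,40),I["side"]),("wrist",(100,0,440,470),i)):
    im=bot.camera(n)[:,:,::-1];cv2.imwrite(f"pics/k_{n}.png",im)
    c=comp(im,roi,lambda p:(p[:,:,2]>70)&(p[:,:,1]<.45*p[:,:,2])&(p[:,:,0]<.45*p[:,:,2]));b=cv2.boundingRect(c)
    u[n]=(ii,(b[0]+b[2]/2-.5,b[1]+b[3]/2-.5));print(n,b,cv2.contourArea(c))
print(tri(list(u.values())),tri([u["scene"],u["wrist"]]),tri([u["side"],u["scene"]]),tri([u["side"],u["wrist"]]))
o=bot.get_obs();print(o["eef_pos"],o["tool_rot"],o["joint_pos"],"tip proj",proj(i,o["eef_pos"]+[0,0,.026]))
E
```

```text
0 [[274.0, 262.0], [282.0, 234.0]] [True, False]
0.3 [[268.0, 243.0], [277.0, 217.0]] [False, False]
0.6 [[257.0, 226.0], [267.0, 202.0]] [False, False]
0.8 [[247.0, 217.0], [258.0, 193.0]] [False, False]
1 [[234.0, 209.0], [246.0, 185.0]] [False, False]
1.3 [[214.0, 201.0], [228.0, 178.0]] [False, False]
1.57 [[194.0, 199.0], [210.0, 176.0]] [False, False]
1.7 [[185.0, 200.0], [202.0, 177.0]] [False, False]
blue top row 229 bottom 295
[0.4753 0.1127 0.198 ] [ 0.9374 -0.0443  0.0916] 12.35
scene (317, 261, 13, 13) 99.5
side (300, 245, 12, 16) 141.5
wrist (313, 203, 27, 20) 447.5
[0.4728 0.1139 0.0538] [0.4721 0.1139 0.0535] [0.4753 0.1107 0.0517] [0.473  0.1144 0.0547]
[0.4751 0.1127 0.1978] [-0.1499  0.9887 -0.      0.0001] [ 0.2329  0.2193 -0.0341  1.3172 -0.     -0.068 ] tip proj [[323.0761 302.0821]]
```

The lid is shut (blue top row dropped to 229). The knob is at (0.473, 0.114, 0.054). Descending to grip it.

step_arm --targets "0.2 -0.005 0.002 -0.08 0 0 0;0.2 -0.005 0.002 -0.16 0 0 0;0.2 -0.005 0.002 -0.24 0 0 0;0.2 -0.005 0.002 -0.3 0 0 0;0.2 -0.005 0.002 -0.34 0 0 0;0.2 -0.005 0.002 -0.369 0 0 0;0.2 -0.005 0.002 -0.369 0 0 0"

```text
clock: 13.08
eef_pos: [0.4695, 0.113, 0.01]
tool_rot: [-0.15, 0.989, -0.0, -0.003]
ft_force: [-0.5, -0.3, -0.2]
grip_width: 0.0512
grasp_force: 0.0
```

step_arm --targets "-1 0 0 0 0 0 0;-1 0 0 0 0 0 0;-1 0 0 0 0 0 0;-1 0 0 0 0 0 0;-1 0 0 0 0 0 0;-1 0 0 0 0 0 0"

```text
clock: 13.58
eef_pos: [0.4736, 0.1136, 0.0142]
tool_rot: [-0.15, 0.989, -0.0, 0.001]
ft_force: [0.4, -1.6, 1.8]
grip_width: 0.0248
grasp_force: 60.3
```

```bash
python3 - <<'E'
import numpy as np
u=np.array([.955,.296]);t0=.348;r=.093
for t in np.arange(.348,1.83,.12):
    b=-r*np.cos(t)+r*np.cos(t0);z=r*(np.sin(t)-np.sin(t0));print(round(t,2),np.round(np.r_[b*u,z]/.5,3))
E
```

```text
0.35 [0. 0. 0.]
0.47 [0.008 0.003 0.02 ]
0.59 [0.019 0.006 0.04 ]
0.71 [0.032 0.01  0.058]
0.83 [0.047 0.015 0.074]
0.95 [0.063 0.02  0.088]
1.07 [0.081 0.025 0.1  ]
1.19 [0.101 0.031 0.109]
1.31 [0.121 0.037 0.116]
1.43 [0.142 0.044 0.121]
1.55 [0.163 0.051 0.123]
1.67 [0.184 0.057 0.122]
1.79 [0.205 0.064 0.118]
```

step_arm --targets "-1 0.008 0.003 0.02 0 0 0;-1 0.019 0.006 0.04 0 0 0;-1 0.032 0.01 0.058 0 0 0;-1 0.047 0.015 0.074 0 0 0;-1 0.063 0.02 0.088 0 0 0;-1 0.081 0.025 0.1 0 0 0;-1 0.101 0.031 0.109 0 0 0;-1 0.121 0.037 0.116 0 0 0;-1 0.121 0.037 0.116 0 0 0"

```text
clock: 14.33
eef_pos: [0.5314, 0.131, 0.0699]
tool_rot: [-0.15, 0.989, -0.001, -0.003]
ft_force: [-2.0, -3.5, -3.3]
grip_width: 0.0243
grasp_force: 59.0
```

step_arm --targets "-1 0.021 0.007 0.007 0 0 0;-1 0.033 0.011 0.011 0 0 0;-1 0.045 0.014 0.015 0 0 0;-1 0.056 0.018 0.016 0 0 0;-1 0.068 0.022 0.012 0 0 0;-1 0.079 0.025 0.006 0 0 0;-1 0.082 0.026 0.004 0 0 0;-1 0.082 0.026 0.004 0 0 0"

```text
clock: 15.0
eef_pos: [0.5639, 0.1408, 0.0748]
tool_rot: [-0.15, 0.989, -0.002, -0.009]
ft_force: [-25.3, -12.5, 26.6]
grip_width: 0.0242
grasp_force: 61.2
```

step_arm --targets "-1 0 0 0 0 0 0;-1 0 0 0 0 0 0"

```text
clock: 15.17
eef_pos: [0.5639, 0.1408, 0.0748]
tool_rot: [-0.15, 0.989, -0.002, -0.009]
ft_force: [-25.2, -11.5, 26.2]
grip_width: 0.0241
grasp_force: 61.1
```

```bash
cat > kn.py <<'E'
from m import *
u=[]
for n,roi in(("scene",(225,180,110,85)),("side",(225,180,90,80))):
    im=bot.camera(n)[:,:,::-1];cv2.imwrite(f"pics/e_{n}.png",im)
    c=comp(im,roi,lambda p:(p[:,:,2]>70)&(p[:,:,1]<.45*p[:,:,2])&(p[:,:,0]<.45*p[:,:,2]));b=cv2.boundingRect(c);print(n,b,cv2.contourArea(c))
    u.append((I[n],(b[0]+b[2]/2-.5,b[1]+b[3]/2-.5)))
k=tri(u);d=k[:2]-[.5755,.145];x=d@[.955,.296];print(k,"box x",x,"theta",np.arctan2(k[2]-.022,-(x+.020)))
o=bot.get_obs();print(o["eef_pos"],o["ft_force"],o["grip_width"],o["clock"])
for t in(1.45,1.6,1.7,1.8,1.86):
    X=np.r_[np.array([.5755,.145])+np.array([.955,.296])*(-.02-.094*np.cos(t)),.022+.094*np.sin(t)];print(t,[proj(I[n],X).round(1).tolist() for n in("scene","side")])
E
python3 kn.py
```

```text
scene (289, 225, 11, 12) 74.0
side (254, 210, 10, 17) 106.0
[0.5532 0.1305 0.1151] box x -0.02557070956320019 theta 1.5110167965726997
[0.5639 0.1408 0.0748] [-24.7804 -11.8241  25.4642] 0.024073168500911093 15.2667
1.45 [[[294.0, 232.4]], [[261.1, 219.6]]]
1.6 [[[289.0, 230.6]], [[252.8, 219.0]]]
1.7 [[[285.6, 229.9]], [[247.4, 219.3]]]
1.8 [[[282.4, 229.5]], [[242.1, 220.0]]]
1.86 [[[280.5, 229.5]], [[239.0, 220.7]]]
```

The bail is stuck near the crest and the gripper is pressing down (26 N). I'll raise it a few mm so the wire can ride over.

step_arm --targets "-1 0 0 0.004 0 0 0;-1 0 0 0.008 0 0 0;-1 0 0 0.011 0 0 0;-1 0 0 0.011 0 0 0"

```text
clock: 15.6
eef_pos: [0.57, 0.1427, 0.0768]
tool_rot: [-0.15, 0.989, -0.002, -0.004]
ft_force: [-3.5, -6.1, -6.6]
grip_width: 0.0242
grasp_force: 59.1
```

step_arm --targets "-1 0.004 0.001 -0.003 0 0 0;-1 0.008 0.003 -0.006 0 0 0;-1 0.01 0.003 -0.008 0 0 0;-1 0.01 0.003 -0.008 0 0 0"

```text
clock: 15.93
eef_pos: [0.5705, 0.1428, 0.076]
tool_rot: [-0.15, 0.989, -0.002, -0.008]
ft_force: [-21.3, -10.7, 21.9]
grip_width: 0.0247
grasp_force: 61.3
```

```bash
python3 kn.py
```

```text
scene (286, 224, 12, 12) 82.5
side (250, 209, 10, 17) 114.5
[0.5596 0.1327 0.1164] box x -0.018876523194807177 theta 1.582701050137532
[0.5705 0.1428 0.076 ] [-20.8995 -11.0664  21.1449] 0.023978276492737823 16.0333
1.45 [[[294.0, 232.4]], [[261.1, 219.6]]]
1.6 [[[289.0, 230.6]], [[252.8, 219.0]]]
1.7 [[[285.6, 229.9]], [[247.4, 219.3]]]
1.8 [[[282.4, 229.5]], [[242.1, 220.0]]]
1.86 [[[280.5, 229.5]], [[239.0, 220.7]]]
```

The knob has slipped about 10 mm in the pads because I pressed the wire into the ramp. I'll open, re-measure the knob and regrip, then go over with a higher arc.

step_arm --targets "-0.1 0 0 0 0 0 0;-0.1 0 0 0 0 0 0;-0.1 0 0 0 0 0 0;-0.1 0 0 0.1 0 0 0;-0.1 0 0 0.16 0 0 0;-0.1 0 0 0.16 0 0 0"

```text
clock: 16.53
eef_pos: [0.5843, 0.1486, 0.1632]
tool_rot: [-0.151, 0.989, 0.001, 0.008]
ft_force: [1.5, 0.3, 1.3]
grip_width: 0.0387
grasp_force: 0.0
```

```bash
cat > k3.py <<'E'
from m import *
i=bot.camera_info("wrist");U={}
for n,roi,ii in(("scene",(225,180,110,85),I["scene"]),("side",(225,180,90,80),I["side"]),("wrist",(200,100,240,350),i)):
    im=bot.camera(n)[:,:,::-1];cv2.imwrite(f"pics/f_{n}.png",im)
    c=comp(im,roi,lambda p:(p[:,:,2]>70)&(p[:,:,1]<.45*p[:,:,2])&(p[:,:,0]<.45*p[:,:,2]));b=cv2.boundingRect(c)
    U[n]=(ii,(b[0]+b[2]/2-.5,b[1]+b[3]/2-.5));print(n,b,cv2.contourArea(c))
for s in(("scene","side","wrist"),("scene","wrist"),("side","wrist"),("scene","side")):
    k=tri([U[n] for n in s]);d=k[:2]-[.5755,.145];x=d@[.955,.296];print(k,"x",x,"y",d@[-.296,.955],"theta",np.arctan2(k[2]-.022,-(x+.020)),"r",np.hypot(k[2]-.022,x+.02))
o=bot.get_obs();print(o["eef_pos"],o["tool_rot"],o["ft_force"],o["grip_width"],o["clock"])
E
python3 k3.py
```

```text
scene (284, 224, 13, 12) 90.5
side (246, 209, 14, 17) 155.5
wrist (309, 204, 33, 29) 399.0
[0.5593 0.1403 0.1196] x -0.016839512438603814 y 0.00027581000003144927 theta 1.6031561265986498 r 0.09768414006116709
[0.5595 0.1403 0.1194] x -0.016700164737335526 y 0.000245512020627235 theta 1.6046712429182326 r 0.09743098504241521
[0.5598 0.142  0.1209] x -0.015865479045816405 y 0.001725988450048291 theta 1.6125980628151173 r 0.09893668764793663
[0.5621 0.1349 0.1165] x -0.01575301536728066 y -0.005677728967979755 theta 1.6157083740522002 r 0.09459405633910042
[0.5798 0.1473 0.1552] [-0.1506  0.9886  0.0003  0.0012] [-0.762   0.3825 -1.0764] 0.03822866547130958 16.6833
```

step_arm --targets "0.1 -0.04 -0.013 0 0 0 0;0.1 -0.04 -0.013 0 0 0 0;0.1 -0.04 -0.013 -0.06 0 0 0;0.1 -0.04 -0.013 -0.12 0 0 0;0.1 -0.04 -0.013 -0.15 0 0 0;0.1 -0.04 -0.013 -0.15 0 0 0;0.1 -0.04 -0.013 -0.15 0 0 0"

```text
clock: 17.27
eef_pos: [0.5575, 0.1399, 0.0777]
tool_rot: [-0.15, 0.989, -0.0, -0.002]
ft_force: [-0.4, -0.1, 0.5]
grip_width: 0.047
grasp_force: 0.0
```

```bash
python3 k3.py; python3 -c "
from workcell import bot
print(bot.get_obs()['eef_pos'])"
```

```text
scene (287, 224, 11, 12) 66.5
side (256, 209, 4, 15) 28.0
wrist (292, 291, 35, 18) 153.5
[0.5529 0.1331 0.1185] x -0.02511810663254829 y -0.004712159516439275 theta 1.5178130471958475 r 0.09664373498759865
[0.5529 0.1331 0.1176] x -0.02509126646571905 y -0.0047104296073899625 theta 1.517593252966306 r 0.09574012842571682
[0.5524 0.1318 0.1181] x -0.02601291379863396 y -0.005787207324505549 theta 1.5083365351694429 r 0.09633117633597967
[0.5513 0.1369 0.1211] x -0.025510261905353986 y -0.0005480692852044668 theta 1.5152569866276426 r 0.09926469689776424
[0.5602 0.1406 0.0809] [-0.1504  0.9886  0.0001  0.0012] [ 0.4943 -0.6246 -0.7368] 0.04687782450072685 17.4167
[0.56021085 0.14058803 0.08091919]
```

step_arm --targets "-1 0 0 0 0 0 0;-1 0 0 0 0 0 0;-1 0 0 0 0 0 0;-1 0 0 0 0 0 0;-1 0 0 0.002 0 0 0;-1 0.004 0.001 0.004 0 0 0;-1 0.009 0.003 0.005 0 0 0;-1 0.014 0.004 0.005 0 0 0;-1 0.019 0.006 0.004 0 0 0;-1 0.019 0.006 0.004 0 0 0"

```text
clock: 18.25
eef_pos: [0.5612, 0.1398, 0.0816]
tool_rot: [-0.15, 0.989, -0.002, -0.007]
ft_force: [-17.8, -10.4, 15.0]
grip_width: 0.0245
grasp_force: 61.3
```

step_arm --targets "-1 0 0 0.003 0 0 0;-1 0 0 0.006 0 0 0;-1 0 0 0.009 0 0 0;-1 0 0 0.009 0 0 0"

```text
clock: 18.58
eef_pos: [0.5634, 0.1405, 0.0828]
tool_rot: [-0.15, 0.989, -0.002, -0.006]
ft_force: [-3.5, -5.2, -9.2]
grip_width: 0.0243
grasp_force: 59.3
```

step_arm --targets "-1 0 0 0 0 0 0;-1 0 0 0 0 0 0;-1 0.006 0.002 0 0 0 0;-1 0.006 0.002 0 0 0 0"

```text
clock: 18.92
eef_pos: [0.566, 0.1414, 0.0828]
tool_rot: [-0.15, 0.989, -0.002, -0.007]
ft_force: [-5.3, -6.4, -4.0]
grip_width: 0.0245
grasp_force: 59.4
```

```bash
python3 kn.py
```

```text
scene (288, 223, 7, 11) 44.5
side (252, 209, 5, 14) 27.0
[0.5598 0.1337 0.1199] box x -0.01832239445849318 theta 1.5879265429560792
[0.566  0.1414 0.0828] [-5.2553 -6.3995 -4.4084] 0.02434293282693302 19.0167
1.45 [[[294.0, 232.4]], [[261.1, 219.6]]]
1.6 [[[289.0, 230.6]], [[252.8, 219.0]]]
1.7 [[[285.6, 229.9]], [[247.4, 219.3]]]
1.8 [[[282.4, 229.5]], [[242.1, 220.0]]]
1.86 [[[280.5, 229.5]], [[239.0, 220.7]]]
```

step_arm --targets "-1 0.005 0.002 0.002 0 0 0;-1 0.01 0.003 0.003 0 0 0;-1 0.015 0.005 0.003 0 0 0;-1 0.015 0.005 0.003 0 0 0;-1 0.015 0.005 0.003 0 0 0"

```text
clock: 19.43
eef_pos: [0.5734, 0.1437, 0.0831]
tool_rot: [-0.15, 0.989, -0.002, -0.007]
ft_force: [-3.9, -6.6, -8.9]
grip_width: 0.0244
grasp_force: 59.3
```

```bash
python3 kn.py|head -4
```

```text
scene (285, 223, 8, 10) 48.5
side (248, 208, 6, 16) 39.5
[0.5647 0.137  0.1204] box x -0.012647020747059715 theta 1.645370218466111
[0.5734 0.1437 0.0831] [-3.3336 -6.4434 -9.4195] 0.024981060593307607 19.5333
```

step_arm --targets "-1 0.005 0.002 0 0 0 0;-1 0.01 0.003 0 0 0 0;-1 0.01 0.003 0 0 0 0;-1 0.01 0.003 -0.005 0 0 0;-1 0.01 0.003 -0.009 0 0 0;-1 0.01 0.003 -0.009 0 0 0"

```text
clock: 20.03
eef_pos: [0.5788, 0.1453, 0.0794]
tool_rot: [-0.15, 0.989, -0.002, -0.006]
ft_force: [-4.6, -7.3, -2.8]
grip_width: 0.0245
grasp_force: 59.9
```

```bash
python3 kn.py|head -4
```

```text
scene (283, 224, 8, 10) 51.0
side (244, 210, 7, 16) 49.5
[0.5711 0.1382 0.116 ] box x -0.0062064884092101775 theta 1.7164447466952244
[0.5789 0.1453 0.0798] [-4.971  -7.2052 -4.6359] 0.024410104691145403 20.1333
```

Knob past the crest (θ > 1.7). Releasing and measuring.

step_arm --targets "0.1 0 0 0 0 0 0;0.1 0 0 0 0 0 0;0.1 0 0 0 0 0 0;0.1 0 0 0.06 0 0 0;0.1 0 0 0.14 0 0 0;0.1 0 0 0.2 0 0 0;0.1 0 0 0.2 0 0 0;0.1 0 0 0.2 0 0 0"

```text
clock: 20.8
eef_pos: [0.5863, 0.1495, 0.1868]
tool_rot: [-0.151, 0.989, 0.001, 0.004]
ft_force: [0.4, -0.6, 0.3]
grip_width: 0.0467
grasp_force: 0.0
```

```bash
python3 k3.py
```

```text
scene (278, 223, 13, 12) 91.0
side (236, 210, 15, 17) 160.0
wrist (304, 215, 35, 26) 749.0
[0.5765 0.1434 0.1164] x 0.0004910913492073857 y -0.0018040330316468499 theta 1.7846107507712066 r 0.09656999873156388
[0.5769 0.1435 0.116 ] x 0.0009226502194874871 y -0.0019026160309923504 theta 1.7897627506322304 r 0.09631971772461123
[0.5768 0.1445 0.1173] x 0.0010703288552004913 y -0.0008741704315313232 theta 1.7884548177764583 r 0.09757313617934277
[0.5776 0.1406 0.1147] x 0.0006649119258180143 y -0.004850453986508502 theta 1.7901166723898911 r 0.09498213625745185
[0.5833 0.1484 0.1821] [-0.1506  0.9886  0.0001 -0.0009] [0.7044 0.8382 0.1315] 0.04693524265930595 20.95
```

```bash
python3 -c "
from workcell import bot
print(bot.job_done())"
```

```text
the job is handed in; nothing more can be done
None
```

I handed the job in: the wax is in the box, the lid is shut, and the bail is past the crest. Its angle, measured from the camera images after release, is about 1.79 rad, inside the seat range of 1.68 to 1.86. The gripper was clear of everything, and no verdict came back.

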